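Change over the dust extraction at the blast gates

ROBOT

A 7-joint arm with a two-finger parallel gripper is mounted at the origin on the work surface. World frame = base frame: x ahead of the robot, y to its left, z up, the work surface at z = 0. Lengths are in m, angles in rad, forces in N, time in s.
With the tool pointing down it reaches from about 0.4 to 0.85 m from the base axis. Payload 10.4 kg.
Tool frame: the origin (TCP) lies midway between the tips of the shut fingers; the grasp point (between the pads) lies 19 mm behind it (manip.pinch_z is the distance from the TCP to the grasp point, in m); y points along the fingers, x is the direction in which the jaws open and shut, and the axes are right-handed (so a half turn about y gives the same grasp; the last joint's range is limited). The gripper opens to 85 mm and grips with 20 to 120 N. Pads are 22 mm wide; open, the fingers measure 114 mm over their backs; the gripper's body (76 mm by 85 mm) begins 54 mm behind the grasp point. The pads swing forward as they close: fully open they stand 13 mm farther back than shut.
Start: joints at [1.141, 0.332, -0.065, 1.46, 0.022, 1.35, -0.088], TCP at [0.247, -0.574, 0.231] pointing down, gripper open.
Joint ranges: [-2.6, 2.6], [-0.5, 2.12], [-1.47, 1.34], [0.16, 2.42], [-1.27, 4.41], [0.06, 2.06], [-2.6, 2.6]. Speed limits (rad/s): [2.22, 2.22, 2.79, 2.79, 3.14, 3.14, 3.14].

INTERFACE

Orientations are given as a unit quaternion [x, y, z, w].
In Python, from workcell import manip gives the robot as it stands.
- The arm moves only by the shell command python3 -m pendant 'ROWS' [OPENING] [FORCE]. ROWS is a JSON object of lists of equal length, an entry for each row: "offset": the shift along the tool's x, y, z scaled (see below), a list of three; "turn": the turn, a rotation vector about the tool's x, y, z scaled (see below), a list of three. A call has 1 to 12 rows; each row is the pose to reach, as a shift and turn from the pose measured when the call began, along the tool's axes at that moment; what a row does not reach only later rows make up. The controller multiplies each number of a shift by 200 mm and each number of a turn by 45 degrees. A row lasts 1/8 s, in which the tool goes at most 62.5 mm and 10.7 degrees, less where a joint would pass 70% of its speed; a pose out of reach is approached as far as the arm can. A call with a number of a shift or a turn outside -1 to 1 is refused whole. A call with a gripper value outside its range is refused whole. OPENING is the opening in per cent of the stroke, from 0 (shut) to 100 (fully open), set as the call begins (- or left out, the last holds). The fingers move at their own pace and stop on an object; FORCE is the grip in N (left out, the last holds). Time passes only in rows, so rows that repeat a pose let the fingers close. It gives the time, the measured TCP pose, the force and the opening at its end, in the units of the state.
- manip.get_obs(): the state, without advancing time (a new reading comes with each control period).
- manip.camera(name): name is "scene" or "side" or "wrist"; returns (picture, depth): 480x640x3 uint8, red, green, blue; 480x640 float32, m along the optical axis (not along the pixel's ray), 0 where there is no reading.
- manip.camera_model(name): a dict with "intrinsics" (3x3 intrinsics, pixels), "R" (3x3) and "t" (3): a world point X has camera coordinates R X + t; the wrist camera has in their place "tool_from_camera" (4x4, takes a point from camera to tool coordinates, whose origin is the TCP and whose axes are the tool frame's). Camera axes: x right, y down, z forward; pixel columns grow to the right and rows downward; lengths in m; the calibration is good to about 2 mm. A picture is of the moment at which its call begins: read the wrist's pose just before it. camera_model takes no time and is no camera call.
- manip.hand_in(): hands the job in, once; it reports no verdict.
The state is a dict: "clock": time; "joint_pos": joint angles; "joint_velocities": joint speeds; "tau": joint torques, N m; "position": TCP position; "ee_rot": TCP orientation; "ft_force": force on the tool from outside, world axes, zero at the start; "torque": the same for the moment, N m; "grip_width": opening from 0.0 (shut) to 1.0 (fully open).
Only numpy, scipy, OpenCV 4.12 (cv2) and the standard library are available. Lean on these libraries where they do the work, as an engineer would, in place of code of your own. Each camera call takes 0.05 s, during which the arm holds its last target. There are 200 camera calls.

TASK

The mitre saw is finished and the sander is next, so change over the dust extraction at the row of four blast gates on the bench. Pull the gate with the green knob straight up, fully out, push the gate with the red knob down, fully home, and let go of both. Leave the yellow and the blue gate as they are.

Things in the scene. Friction and masses are not known exactly. Their poses are not given: they have to be found in the camera images.
- green_knob (a point): Centre of the green knob: upright cylinder, 30 mm diameter, 30 mm tall (15 mm above and below this point), on a 12 mm stem on a steel blade that slides straight up and down. All four gates are alike: centre at height 163 mm when fully home (down, shut), 218 mm when fully out (up, open), 55 mm of travel. Starts home.
- red_knob (a point): Centre of the red knob, same shape and travel as the green. Starts open, anywhere from half out to fully out. On every gate a spring detent holds the blade at each end: it takes 8 to 12 N to pull or push past; between the detents the blade moves with 3 to 7 N and stays where it is left; within about 5 mm of an end the detent draws it in.
- yellow_knob (a point): Centre of the yellow knob, same shape. Starts fully out and stays so. The four gates are flat aluminium frames 104 mm wide, 18 mm thick, top at height 125 mm, in one straight row 120 mm apart; the order of the colours changes each time.
- blue_knob (a point): Centre of the blue knob, same shape. Starts home and stays so. Behind the row, away from the robot, lies a duct 520 mm long with its top at height 118 mm; the whole row stands in a different place and turned by up to 15 degrees each time.
Things that resemble listed ones, but are neither listed nor needed, are in the scene too. What is shaped like the part that bears red_knob but orange is not meant.

How it is judged:
By the outcome, as a careful person would: the job done as asked, in the order asked, and still so for the second after the job is handed in, with the robot touching nothing.
It also fails if it takes over 42 s, if anything falls off the work surface, if the arm or the gripper's body presses on something with over 40 N, if the wrist force passes 120 N, or if a joint passes its speed limit or range.

## Working session

There is one attempt and no reset: what is moved stays moved. The work goes in short steps, Python scripts to look and compute and a shell command to move; the robot and the scene stay as the last step left them, time stands still between calls to the robot, and variables do not carry over. Pictures are saved under pics/ and viewed, about 8 in all and at most 12, crops included, and the job is handed in when it is done.

```bash
mkdir -p pics; cat > h.py <<'E'
import numpy as np, cv2
from workcell import manip
from scipy.spatial.transform import Rotation as Rn
def cloud(n):
    o=manip.get_obs(); im,d=manip.camera(n); m=manip.camera_model(n)
    K=np.array(m["intrinsics"]); v,u=np.mgrid[:480,:640]
    P=np.stack([(u-K[0,2])/K[0,0]*d,(v-K[1,2])/K[1,1]*d,d],-1)
    if n=="wrist":
        T=np.array(m["tool_from_camera"]); P=P@T[:3,:3].T+T[:3,3]
        P=P@Rn.from_quat(o["ee_rot"]).as_matrix().T+np.array(o["position"])
    else: P=(P-np.array(m["t"]))@np.array(m["R"])
    return im,d,P
RANGES=dict(red=(0,5),orange=(6,19),yellow=(20,36),green=(40,85),blue=(95,128),red2=(172,179))
def blobs(im,d,P,amin=60):
    hsv=cv2.cvtColor(im,cv2.COLOR_RGB2HSV)
    for c,(a,b) in RANGES.items():
        k=cv2.inRange(hsv,(a,110,50),(b,255,255))
        n,l,s,ce=cv2.connectedComponentsWithStats(k)
        for i in range(1,n):
            if s[i,4]<amin: continue
            q=P[(l==i)&(d>0)]
            if len(q)<20: continue
            lo,hi=np.percentile(q,[3,97],axis=0)
            print(c,"px",ce[i].round(),"A",s[i,4],"lo",lo.round(3),"hi",hi.round(3),"med",np.median(q,0).round(3))
E
python3 - <<'E'
from h import *
o=manip.get_obs(); print({k:np.round(v,3) for k,v in o.items()}, manip.pinch_z)
ims=[]
for n in("scene","side"):
    im,d,P=cloud(n); print(n); blobs(im,d,P); cv2.imwrite(f"pics/{n}0.png",im[...,::-1])
E
```

```text
{'clock': np.float64(0.0), 'joint_pos': array([ 1.141,  0.333, -0.065,  1.461,  0.022,  1.35 , -0.088]), 'joint_velocities': array([-0.001, -0.001,  0.001, -0.   , -0.002, -0.   , -0.   ]), 'tau': array([-0.0000e+00, -6.2543e+01,  4.9000e-02, -3.9161e+01,  1.6000e-02,
        1.0000e-02, -0.0000e+00]), 'position': array([ 0.247, -0.574,  0.231]), 'ee_rot': array([-0.59 ,  0.389, -0.388,  0.591]), 'ft_force': array([0.832, 0.627, 0.235]), 'torque': array([-0.006, -0.086, -0.018]), 'grip_width': np.float64(0.995)} 0.0187
scene
red px [452. 165.] A 176 lo [0.647 0.432 0.153] hi [0.672 0.458 0.18 ] med [0.662 0.44  0.176]
red px [374. 185.] A 206 lo [0.447 0.261 0.007] hi [0.598 0.505 0.18 ] med [0.589 0.269 0.174]
red px [318. 208.] A 257 lo [0.576 0.097 0.186] hi [0.6   0.122 0.212] med [0.592 0.106 0.208]
red px [ 74. 301.] A 87 lo [ 0.261 -0.254  0.008] hi [ 0.297 -0.23   0.017] med [ 0.279 -0.243  0.014]
orange px [305.  41.] A 1421 lo [-0.978  1.603 -0.472] hi [-0.917  1.761 -0.019] med [-0.953  1.673 -0.23 ]
orange px [397.   5.] A 127 lo [-0.95   2.425 -0.204] hi [-0.852  2.645 -
[... 17723 characters left out ...]
 px [414. 152.] A 289 lo [0.865 0.578 0.016] hi [0.927 0.711 0.085] med [0.888 0.592 0.07 ]
green px [480. 189.] A 170 lo [0.944 0.289 0.082] hi [0.99  0.318 0.103] med [0.96  0.303 0.097]
green px [331. 280.] A 292 lo [ 0.566 -0.143  0.159] hi [ 0.59  -0.118  0.18 ] med [ 0.578 -0.133  0.178]
blue px [16. 82.] A 787 lo [-1.036  2.081 -0.192] hi [-0.861  2.299 -0.066] med [-0.92   2.102 -0.093]
blue px [ 32. 140.] A 478 lo [-1.101  2.091 -0.467] hi [-0.853  2.305 -0.452] med [-0.959  2.215 -0.461]
blue px [501. 211.] A 263 lo [0.944 0.177 0.081] hi [0.993 0.21  0.103] med [0.963 0.195 0.099]
blue px [325. 238.] A 391 lo [ 0.57  -0.023  0.151] hi [0.594 0.002 0.179] med [ 0.581 -0.019  0.172]
```

View pics/scene0.png

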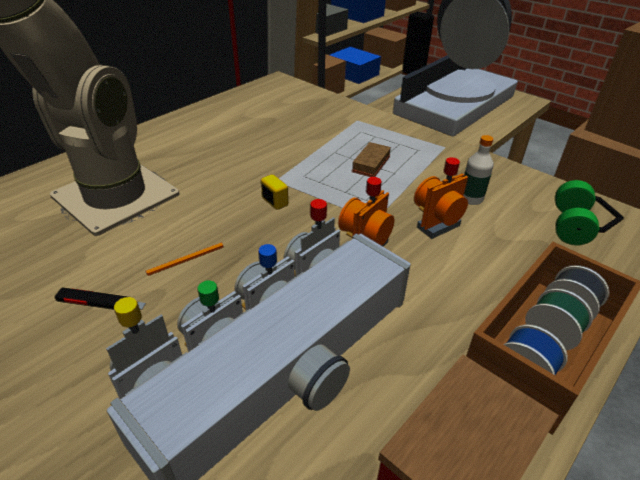

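View pics/side0.png

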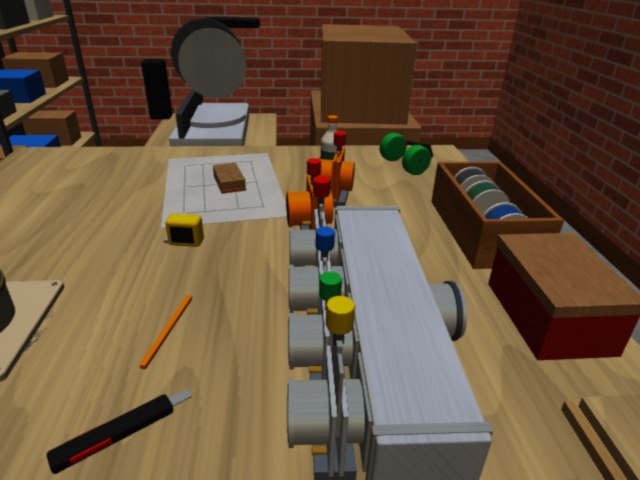

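Row found, bearing about 2° off y: yellow (0.574, -0.249), green (0.578, -0.129, home), blue (0.583, -0.010), red (0.588, 0.110, about 34 mm out). Spacing is 120 mm and heights are as they should be. The orange gates at y > 0.25 are decoys. The scene picture shows knobs at px (127,311) yellow, (207,287) green, (267,255) blue and (318,208) red.

```bash
cat >> h.py <<'E'
def plan(p,yaw=None):
    "p: TCP target; yaw: world direction (rad) of tool x (mod pi), fingers straight down. prints offset/turn in pendant units"
    o=manip.get_obs(); R=Rn.from_quat(o["ee_rot"]).as_matrix(); pos=np.array(o["position"])
    off=R.T@(np.array(p)-pos)/0.2
    out=[off.round(3).tolist()]
    if yaw is not None:
        for s in(0,np.pi):
            x=np.array([np.cos(yaw+s),np.sin(yaw+s),0]); y=np.array([0,0,-1.])
            Rt=np.stack([x,y,np.cross(x,y)],1)
            out.append((Rn.from_matrix(R.T@Rt).as_rotvec()/(np.pi/4)).round(3).tolist())
    print("target",np.round(p,3),"now",pos.round(3),"off/turn",out)
def st():
    o=manip.get_obs(); print("t",round(float(o["clock"]),2),"pos",np.round(o["position"],4),"F",np.round(o["ft_force"],1),"w",round(float(o["grip_width"]),3)," q",np.round(o["joint_pos"],2)); print(Rn.from_quat(o["ee_rot"]).as_matrix().round(3))
E
python3 - <<'E'
from h import *
st()
y=np.arctan2(.359,.014)
plan([.247,-.574,.33]); plan([.578,-.129,.30],y); plan([.578,-.129,.30],y-np.pi/2)
E
```

```text
t 0.1 pos [ 0.2471 -0.5737  0.2306] F [-0.4  0.7  1.2] w 0.999  q [ 1.14  0.33 -0.06  1.46  0.02  1.35 -0.09]
[[ 0.396 -0.001  0.918]
 [-0.918  0.001  0.396]
 [-0.001 -1.    -0.   ]]
target [ 0.247 -0.574  0.33 ] now [ 0.247 -0.574  0.231] off/turn [[0.0, -0.497, -0.001]]
target [ 0.578 -0.129  0.3  ] now [ 0.247 -0.574  0.231] off/turn [[-1.388, -0.345, 2.399], [-0.002, -3.432, -0.001], [0.0, 0.568, -0.002]]
target [ 0.578 -0.129  0.3  ] now [ 0.247 -0.574  0.231] off/turn [[-1.388, -0.345, 2.399], [-0.001, -1.432, -0.001], [0.002, 2.568, -0.001]]
```

```bash
python3 -m pendant '{"offset":[[0,-0.3,0],[-0.1,-0.5,0.2],[-0.25,-0.6,0.45],[-0.4,-0.6,0.7],[-0.58,-0.6,1],[-0.58,-0.6,1]],"turn":[[0,0,0],[0,0.1,0],[0,0.25,0],[0,0.4,0],[0,0.57,0],[0,0.57,0]]}' 75 60
python3 - <<'E'
from h import *
st(); plan([.578,-.129,.30],np.arctan2(.359,.014))
E
```

```text
clock: 0.85
position: [0.3882, -0.3838, 0.3509]
ee_rot: [-0.491, 0.509, -0.508, 0.492]
ft_force: [-0.2, -1.1, -0.7]
grip_width: 0.752
t 0.85 pos [ 0.3882 -0.3838  0.3509] F [-0.2 -1.1 -0.7] w 0.752  q [ 0.85  0.13 -0.17  1.46  0.02  1.55 -0.93]
[[-0.035  0.     0.999]
 [-0.999  0.002 -0.035]
 [-0.002 -1.     0.   ]]
target [ 0.578 -0.129  0.3  ] now [ 0.388 -0.384  0.351] off/turn [[-1.306, 0.257, 0.904], [-0.004, -3.995, 0.001], [-0.0, 0.005, -0.003]]
```

```bash
python3 -m pendant '{"offset":[[-0.3,0,0.25],[-0.55,0,0.5],[-0.8,0,0.75],[-1,0,0.9],[-1,0.0,0.9]],"turn":[[0,0,0],[0,0,0],[0,0,0],[0,0,0],[0,0,0]]}'
python3 -m pendant '{"offset":[[-0.3,0.15,0.0],[-0.3,0.15,0.0]],"turn":[[0,0,0],[0,0,0]]}'
python3 - <<'E'
from h import *
im,d,P=cloud("wrist"); RANGES={k:v for k,v in RANGES.items()}
import h; h.RANGES.pop("orange"); blobs(im,d,P,300); cv2.imwrite("pics/w1.png",im[...,::-1])
st(); plan([.578,-.129,.144],np.arctan2(.359,.014))
E
```

```text
clock: 1.48
position: [0.5768, -0.1871, 0.3504]
ee_rot: [-0.492, 0.509, -0.506, 0.493]
ft_force: [-0.3, -1.7, -0.4]
grip_width: 0.75
clock: 1.72
position: [0.5783, -0.123, 0.3185]
ee_rot: [-0.494, 0.508, -0.503, 0.495]
ft_force: [-0.0, -1.1, 0.6]
grip_width: 0.749
red px [ 14. 223.] A 989 lo [0.577 0.097 0.182] hi [0.601 0.108 0.21 ] med [0.59  0.1   0.197]
yellow px [506. 240.] A 2417 lo [ 0.49  -0.382  0.001] hi [ 0.591 -0.233  0.233] med [ 0.579 -0.243  0.231]
yellow px [ 48. 382.] A 2403 lo [0.282 0.231 0.003] hi [0.35  0.27  0.063] med [0.335 0.246 0.056]
green px [326. 218.] A 1180 lo [ 0.569 -0.14   0.162] hi [ 0.595 -0.116  0.179] med [ 0.583 -0.128  0.178]
blue px [178. 216.] A 1401 lo [ 0.573 -0.022  0.156] hi [0.598 0.003 0.179] med [ 0.587 -0.012  0.177]
t 1.77 pos [ 0.5783 -0.1246  0.3191] F [ 1.  -0.3  0.8] w 0.748  q [ 0.45  0.26 -0.39  1.39  0.09  1.52 -1.53]
[[-0.026 -0.003  1.   ]
 [-1.     0.005 -0.026]
 [-0.005 -1.    -0.003]]
target [ 0.578 -0.129  0.144] now [ 0.578 -0.125  0.319] off/turn [[0.026, 0.875, 0.001], [-0.01, -3.983, -0.006], [0.004, 0.017, -0.006]]
```

View pics/w1.png

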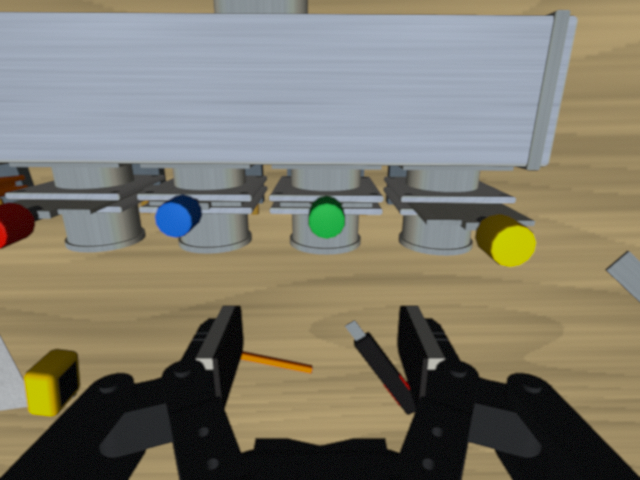

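The wrist view shows the green knob at (326,218), between the fingers' line and unobstructed. It measures (0.581, -0.128), so I'm descending on it.

```bash
python3 -m pendant '{"offset":[[0.02,0.2,0.015],[0.02,0.4,0.015],[0.02,0.6,0.015],[0.02,0.75,0.015],[0.02,0.86,0.015],[0.02,0.86,0.015],[0.02,0.86,0.015]],"turn":[[0,0.017,-0.006],[0,0.017,-0.006],[0,0.017,-0.006],[0,0.017,-0.006],[0,0.017,-0.006],[0,0.017,-0.006],[0,0.017,-0.006]]}'
python3 -m pendant '{"offset":[[0,0,0],[0,0,0],[0,0,0],[0,0,0],[0,0,0],[0,0,0]],"turn":[[0,0,0],[0,0,0],[0,0,0],[0,0,0],[0,0,0],[0,0,0]]}' 0 70
python3 -c "
from h import *
st()"
```

```text
clock: 2.65
position: [0.5812, -0.129, 0.1483]
ee_rot: [-0.49, 0.51, -0.51, 0.489]
ft_force: [0.0, -0.9, 0.9]
grip_width: 0.746
clock: 3.4
position: [0.582, -0.1272, 0.1501]
ee_rot: [-0.49, 0.51, -0.509, 0.491]
ft_force: [-3.3, 5.1, 10.2]
grip_width: 0.332
t 3.4 pos [ 0.582  -0.1272  0.1501] F [-3.3  5.1 10.2] w 0.332  q [ 0.45  0.35 -0.38  1.63  0.14  1.19 -1.57]
[[-0.038  0.     0.999]
 [-0.999  0.001 -0.038]
 [-0.001 -1.     0.   ]]
```

```bash
python3 -m pendant '{"offset":[[0,-0.04,0],[0,-0.09,0],[0,-0.14,0],[0,-0.19,0],[0,-0.24,0],[0,-0.265,0],[0,-0.275,0],[0,-0.275,0],[0,-0.275,0]],"turn":[[0,0,0],[0,0,0],[0,0,0],[0,0,0],[0,0,0],[0,0,0],[0,0,0],[0,0,0],[0,0,0]]}'
python3 - <<'E'
from h import *
import h
st(); h.RANGES=dict(green=(40,85),blue=(95,128),yellow=(20,36))
im,d,P=cloud("side")
P[np.abs(P[...,0]-.58)>.05]=np.nan; d[np.isnan(P[...,0])|(P[...,2]<.13)]=0
blobs(im,d,P,100)
E
```

```text
clock: 4.53
position: [0.582, -0.1271, 0.2053]
ee_rot: [-0.49, 0.51, -0.509, 0.491]
ft_force: [-2.9, 3.4, 2.0]
grip_width: 0.326
t 4.53 pos [ 0.582  -0.1271  0.2053] F [-2.9  3.4  2. ] w 0.326  q [ 0.45  0.31 -0.39  1.56  0.12  1.29 -1.56]
[[-0.038  0.     0.999]
 [-0.999  0.001 -0.038]
 [-0.001 -1.     0.   ]]
blue px [320. 235.] A 143 lo [ 0.568 -0.021  0.151] hi [0.582 0.004 0.179] med [ 0.573 -0.013  0.177]
yellow px [349. 116.] A 138 lo [ 0.551 -0.17   0.401] hi [ 0.62  -0.142  0.403] med [ 0.585 -0.165  0.402]
yellow px [340. 314.] A 974 lo [ 0.561 -0.262  0.205] hi [ 0.586 -0.237  0.233] med [ 0.573 -0.257  0.228]
```

```bash
python3 -m pendant '{"offset":[[0,-0.01,0],[0,-0.02,0],[0,-0.02,0]],"turn":[[0,0,0],[0,0,0],[0,0,0]]}'
python3 -m pendant '{"offset":[[0,0.01,0],[0,0.01,0],[0,0.01,0],[0,0.01,0]],"turn":[[0,0,0],[0,0,0],[0,0,0],[0,0,0]]}' 75
python3 -m pendant '{"offset":[[0,-0.2,0],[0,-0.4,0],[0,-0.6,0],[0,-0.6,0]],"turn":[[0,0,0],[0,0,0],[0,0,0],[0,0,0]]}'
python3 - <<'E'
from h import *
import h
h.RANGES=dict(green=(40,85),blue=(95,128),yellow=(20,36),red=(0,5))
for n in("side","wrist"):
    im,d,P=cloud(n); d[(np.abs(P[...,0]-.58)>.05)|(P[...,2]<.13)]=0
    blobs(im,d,P,100)
st(); plan([.591,.111,.28],np.arctan2(.359,.014))
E
```

```text
clock: 4.95
position: [0.5817, -0.1271, 0.2056]
ee_rot: [-0.49, 0.511, -0.508, 0.49]
ft_force: [10.7, 0.6, -26.3]
grip_width: 0.327
clock: 5.45
position: [0.5819, -0.1273, 0.2043]
ee_rot: [-0.49, 0.51, -0.509, 0.491]
ft_force: [0.5, 0.1, 1.6]
grip_width: 0.753
clock: 5.95
position: [0.5833, -0.1275, 0.3282]
ee_rot: [0.489, -0.508, 0.511, -0.492]
ft_force: [0.9, -0.0, 0.2]
grip_width: 0.753
green px [332. 245.] A 332 lo [ 0.566 -0.143  0.216] hi [ 0.59  -0.117  0.234] med [ 0.578 -0.135  0.233]
blue px [323. 233.] A 200 lo [ 0.568 -0.021  0.154] hi [0.594 0.003 0.18 ] med [ 0.578 -0.013  0.178]
yellow px [340. 314.] A 967 lo [ 0.561 -0.263  0.205] hi [ 0.586 -0.237  0.233] med [ 0.573 -0.257  0.227]
red px [318. 178.] A 518 lo [0.572 0.097 0.153] hi [0.597 0.278 0.211] med [0.584 0.109 0.189]
green px [319. 244.] A 1702 lo [ 0.569 -0.14   0.213] hi [ 0.595 -0.116  0.234] med [ 0.584 -0.128  0.233]
blue px [176. 222.] A 1329 lo [ 0.572 -0.022  0.156] hi [0.598 0.003 0.179] med [ 0.586 -0.012  0.178]
yellow px [492. 241.] A 2207 lo [ 0.565 -0.258  0.208] hi [ 0.591 -0.233  0.233] med [ 0.58  -0.243  0.231]
red px [ 14. 232.] A 1050 lo [0.577 0.097 0.184] hi [0.601 0.107 0.21 ] med [0.59  0.1   0.199]
t 6.05 pos [ 0.5821 -0.1275  0.3244] F [-0.9  0.2 -1. ] w 0.751  q [ 0.45  0.26 -0.39  1.37  0.1   1.53 -1.54]
[[-0.038 -0.     0.999]
 [-0.999  0.002 -0.038]
 [-0.002 -1.    -0.   ]]
target [0.591 0.111 0.28 ] now [ 0.582 -0.128  0.324] off/turn [[-1.193, 0.224, -0.001], [-0.003, -3.999, -0.001], [0.001, 0.001, -0.002]]
```

Green is fully out: top at 0.234, and I felt the end stop. Blue and yellow are unchanged. Now to the red gate.

```bash
python3 -m pendant '{"offset":[[-0.25,0,0],[-0.5,0,0],[-0.75,0,0],[-1,0,0],[-1,0,0],[-1,0,0]],"turn":[[0,0,0],[0,0,0],[0,0,0],[0,0,0],[0,0,0],[0,0,0]]}'
python3 -m pendant '{"offset":[[-0.19,0,0],[-0.19,0,0],[-0.19,0,0]],"turn":[[0,0,0],[0,0,0],[0,0,0]]}'
python3 - <<'E'
from h import *
import h
h.RANGES=dict(red=(0,5),blue=(95,128))
im,d,P=cloud("wrist"); d[(np.abs(P[...,0]-.58)>.05)|(P[...,2]<.13)]=0
blobs(im,d,P,100)
st(); plan([.590,.110,.182],np.arctan2(.359,.014))
E
```

```text
clock: 6.8
position: [0.5895, 0.0716, 0.3237]
ee_rot: [-0.491, 0.51, -0.509, 0.49]
ft_force: [0.1, -0.2, 0.2]
grip_width: 0.749
clock: 7.18
position: [0.5912, 0.1078, 0.3233]
ee_rot: [-0.49, 0.511, -0.509, 0.489]
ft_force: [-0.4, 0.8, 0.1]
grip_width: 0.748
red px [313. 235.] A 1475 lo [0.576 0.1   0.188] hi [0.602 0.124 0.211] med [0.591 0.112 0.21 ]
red px [116. 232.] A 1376 lo [0.574 0.262 0.156] hi [0.6   0.287 0.179] med [0.589 0.271 0.177]
blue px [460. 221.] A 1342 lo [ 0.572 -0.019  0.158] hi [0.598 0.007 0.179] med [ 0.587 -0.004  0.177]
t 7.22 pos [0.5913 0.1076 0.3234] F [-0.7 -0.1 -0.1] w 0.751  q [ 0.15  0.29 -0.52  1.35  0.14  1.54 -1.97]
[[-0.041 -0.002  0.999]
 [-0.999 -0.    -0.041]
 [ 0.    -1.    -0.002]]
target [0.59  0.11  0.182] now [0.591 0.108 0.323] off/turn [[-0.012, 0.707, -0.005], [-0.0, 3.998, 0.004], [0.003, -0.002, 0.0]]
```

```bash
python3 -m pendant '{"offset":[[-0.018,0.2,-0.005],[-0.018,0.4,-0.005],[-0.018,0.55,-0.005],[-0.018,0.65,-0.005],[-0.018,0.7,-0.005],[-0.018,0.7,-0.005],[-0.018,0.7,-0.005]],"turn":[[0,0,0],[0,0,0],[0,0,0],[0,0,0],[0,0,0],[0,0,0],[0,0,0]]}'
python3 -m pendant '{"offset":[[0,0,0],[0,0,0],[0,0,0],[0,0,0],[0,0,0],[0,0,0]],"turn":[[0,0,0],[0,0,0],[0,0,0],[0,0,0],[0,0,0],[0,0,0]]}' 0 70
python3 -m pendant '{"offset":[[0,0.04,0],[0,0.08,0],[0,0.12,0],[0,0.145,0],[0,0.16,0],[0,0.16,0],[0,0.16,0]],"turn":[[0,0,0],[0,0,0],[0,0,0],[0,0,0],[0,0,0],[0,0,0],[0,0,0]]}'
```

```text
clock: 8.1
position: [0.5907, 0.111, 0.1845]
ee_rot: [-0.49, 0.51, -0.51, 0.489]
ft_force: [-0.1, -0.1, 0.6]
grip_width: 0.75
clock: 8.85
position: [0.5911, 0.1126, 0.1852]
ee_rot: [-0.489, 0.51, -0.51, 0.491]
ft_force: [1.9, 3.9, 0.5]
grip_width: 0.324
clock: 9.72
position: [0.5913, 0.1127, 0.1539]
ee_rot: [-0.489, 0.51, -0.51, 0.491]
ft_force: [-3.1, 0.1, 10.4]
grip_width: 0.326
```

```bash
python3 -m pendant '{"offset":[[0,0.01,0],[0,0.02,0],[0,0.025,0],[0,0.025,0]],"turn":[[0,0,0],[0,0,0],[0,0,0],[0,0,0]]}'
```

```text
clock: 10.22
position: [0.5916, 0.1128, 0.1536]
ee_rot: [0.489, -0.509, 0.511, -0.491]
ft_force: [-18.7, -3.4, 40.6]
grip_width: 0.326
```

Hard stop felt (40 N, no movement). Relax, release, withdraw and check.

```bash
python3 -m pendant '{"offset":[[0,-0.003,0],[0,-0.003,0],[0,-0.003,0],[0,-0.003,0],[0,-0.003,0]],"turn":[[0,0,0],[0,0,0],[0,0,0],[0,0,0],[0,0,0]]}' 75
python3 -m pendant '{"offset":[[0,-0.2,0],[0,-0.4,0],[0,-0.6,0],[0,-0.85,0],[0,-0.85,0],[0,-0.85,0]],"turn":[[0,0,0],[0,0,0],[0,0,0],[0,0,0],[0,0,0],[0,0,0]]}'
python3 - <<'E'
from h import *
import h
h.RANGES=dict(green=(40,85),blue=(95,128),yellow=(20,36),red=(0,5))
st()
for n in("scene","side","wrist"):
    im,d,P=cloud(n); d[(np.abs(P[...,0]-.58)>.05)|(P[...,2]<.13)]=0
    print(n);blobs(im,d,P,100); cv2.imwrite(f"pics/end_{n}.png",im[...,::-1])
E
```

```text
clock: 10.85
position: [0.5915, 0.1127, 0.1539]
ee_rot: [0.489, -0.509, 0.511, -0.491]
ft_force: [0.2, -0.9, 0.8]
grip_width: 0.751
clock: 11.6
position: [0.5908, 0.1125, 0.3232]
ee_rot: [0.489, -0.509, 0.511, -0.491]
ft_force: [0.6, -0.2, -0.4]
grip_width: 0.75
t 11.6 pos [0.5908 0.1125 0.3232] F [ 0.6 -0.2 -0.4] w 0.75  q [ 0.15  0.29 -0.52  1.36  0.14  1.53 -1.98]
[[-0.04   0.003  0.999]
 [-0.999  0.001 -0.04 ]
 [-0.001 -1.     0.003]]
scene
green px [201. 263.] A 302 lo [ 0.568 -0.142  0.21 ] hi [ 0.592 -0.117  0.235] med [ 0.583 -0.132  0.233]
blue px [267. 255.] A 345 lo [ 0.572 -0.023  0.154] hi [0.597 0.002 0.18 ] med [ 0.589 -0.013  0.176]
yellow px [127. 311.] A 677 lo [ 0.564 -0.262  0.207] hi [ 0.59  -0.236  0.234] med [ 0.583 -0.25   0.23 ]
red px [374. 185.] A 209 lo [0.574 0.26  0.153] hi [0.599 0.285 0.18 ] med [0.589 0.268 0.176]
red px [318. 223.] A 257 lo [0.575 0.097 0.154] hi [0.6   0.122 0.18 ] med [0.591 0.106 0.177]
side
green px [332. 244.] A 297 lo [ 0.566 -0.142  0.22 ] hi [ 0.59  -0.116  0.235] med [ 0.578 -0.133  0.233]
blue px [324. 232.] A 189 lo [ 0.568 -0.022  0.166] hi [0.594 0.002 0.18 ] med [ 0.579 -0.013  0.178]
yellow px [340. 314.] A 975 lo [ 0.561 -0.262  0.205] hi [ 0.587 -0.238  0.233] med [ 0.573 -0.257  0.228]
red px [313. 166.] A 199 lo [0.572 0.26  0.152] hi [0.594 0.281 0.179] med [0.583 0.265 0.169]
red px [320. 203.] A 290 lo [0.572 0.096 0.151] hi [0.597 0.118 0.179] med [0.584 0.101 0.17 ]
wrist
blue px [466. 221.] A 1367 lo [ 0.573 -0.019  0.157] hi [0.598 0.007 0.179] med [ 0.587 -0.004  0.178]
yellow px [234. 395.] A 577 lo [0.581 0.132 0.351] hi [0.609 0.145 0.397] med [0.582 0.144 0.362]
red px [319. 224.] A 1114 lo [0.576 0.1   0.164] hi [0.602 0.124 0.179] med [0.59  0.112 0.178]
red px [122. 232.] A 1382 lo [0.575 0.262 0.155] hi [0.6   0.287 0.179] med [0.589 0.271 0.177]
```

View pics/end_scene.png

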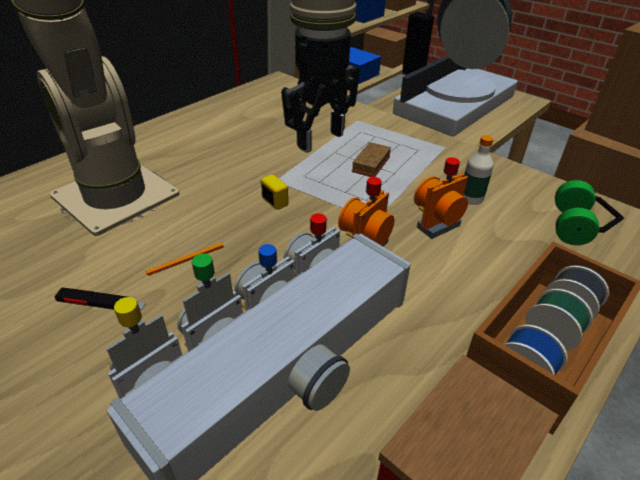

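The picture shows green up at (203,263), level with yellow (127,311). Red is down at (318,223), level with blue (267,255), and the gripper is clear above.

```bash
python3 -c "
from workcell import manip
print(manip.hand_in())"
```

```text
the job is handed in; nothing more can be done
None
```

I pulled the green gate up to fully out, then pushed the red gate down to fully home. I let go of both, backed the gripper clear, and handed the job in at about 12 s.

In the last check:
- **Green:** knob top at about 0.234 m, so its centre is near 0.218 m (fully out).
- **Red:** knob top at about 0.179 m, so its centre is near 0.163 m (fully home). The scene, side and wrist cameras agree on red; green was out of the wrist camera's view.
- **End stops:** I felt a stop on both gates, with about 26 N on green and 41 N on red. Both are wrist readings while the fingers held the knob, well under the 120 N limit. The 41 N came through the finger pads, not the arm or the gripper's body, which have their own 40 N limit.
- **Yellow and blue:** unchanged, with tops at about 0.233 m and 0.179 m.
- **Robot:** touching nothing, with a wrist force of about 0.7 N.

No check failed or disagreed by more than a few millimetres.

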